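Dry-stack a laminated joiner's mallet head

ROBOT

A 6-joint arm with a two-finger parallel gripper is mounted at the origin on the work surface. World frame = base frame: x ahead of the robot, y to its left, z up, the work surface at z = 0. Lengths are in m, angles in rad, forces in N, time in s.
With the tool pointing down it reaches from about 0.325 to 0.775 m from the base axis. Payload 5.5 kg.
Tool frame: the origin (TCP) lies midway between the tips of the shut fingers; the grasp point (between the pads) lies 19 mm behind it; z points along the fingers, y is the direction in which the jaws open and shut (so a half turn about z gives the same grasp; the last joint's range is limited). The gripper opens to 85 mm and grips with 20 to 120 N. Pads are 22 mm wide; open, the fingers measure 114 mm over their backs; the gripper's body (76 mm by 85 mm) begins 54 mm behind the grasp point. The pads swing forward as they close: fully open they stand 13 mm farther back than shut.
Start: joints at [-1.185, 0.091, 1.231, -0, 1.82, -0.057], TCP at [0.257, -0.542, 0.231] pointing down, gripper open.
Joint ranges: [-2.87, 2.87], [-0.86, 2.18], [0.17, 2.46], [-1.51, 4.65], [0.06, 2.69], [-2.65, 2.65]. Speed limits (rad/s): [2.57, 2.57, 3.01, 3.14, 3.14, 3.14].

INTERFACE

Orientations are given as [roll, pitch, yaw] about the fixed x, y, z axes, in that order (R = Rz(yaw) Ry(pitch) Rx(roll)).
In Python, from bench import env gives the robot as it stands.
- The arm moves only by the tool jog_arm, never from a script. Its argument "commands" is a list of rows, each a list of 3 entries, a list of its own where there are three numbers: the shift along the tool's x, y, z in cm, then the turn about the tool's z in rad, then the opening, from -1 (shut) to 1 (fully open), so that 0 is half open. In form: [[[dx, dy, dz], twist, claw], ...]. A call has 1 to 20 rows; each row is the pose to reach, as a shift and turn from the pose commanded when the call began, along the tool's axes at that moment; what a row does not reach only later rows make up. A row lasts 1/12 s, in which the tool goes at most 41.7 mm and 7.16 degrees, less where a joint would pass 70% of its speed; a pose out of reach is approached as far as the arm can. A call with a gripper value outside its range is refused whole. The fingers move at their own pace and stop on an object; "force" is the grip in N (left out, the last holds). Time passes only in rows, so rows that repeat a pose let the fingers close. It gives the time, the measured TCP pose, the force and the opening at its end, in the units of the state.
- env.sense(): the state, without advancing time (a new reading comes with each control period).
- env.snapshot(name): name is "scene" or "top" or "wrist"; returns a dict with "image" (384x512x3 uint8, red, green, blue), "fx", "fy", "cx", "cy" (pixels), "R" (3x3) and "t" (3): a world point X has camera coordinates R X + t. Camera axes: x right, y down, z forward; pixel columns grow to the right and rows downward; lengths in m; the calibration is good to about 2 mm. A picture is of the moment at which its call begins. There is no depth.
- env.sign_off(): hands the job in, once; it reports no verdict.
The state is a dict: "time_s": time; "qpos": joint angles; "joint_velocities": joint speeds; "tau": joint torques, N m; "tool_pos": TCP position; "tcp_rot": TCP orientation; "ft_force": force on the tool from outside, world axes, zero at the start; "ft_torque": the same for the moment, N m; "finger_gap": finger opening in m.
Only numpy, scipy, OpenCV 4.12 (cv2) and the standard library are available. Lean on these libraries where they do the work, as an engineer would, in place of code of your own. Each camera call takes 0.05 s, during which the arm holds its last target.

TASK

Dry-stack the wooden mallet head on the black pad of the plywood board: first the dark walnut cheek flat on the pad and in line with it, then the two core blocks on the cheek, flush with its two ends and sides so that the handle slot stays open between them, the pale one at the blue stop's end and the red one at the yellow stop's end, and last the cheek with the brass studs on top, flush with the walnut one. Set each piece down and let go of it, without dropping it, and leave the glue bottle, tape roll and screwdriver where they are.

Things in the scene. Friction and masses are not known exactly. Their poses are not given: they have to be found in the camera images.
- cheek_dark_center (a point): Plain dark-brown walnut cheek, a flat block 140 x 54 x 22 mm (length, width, height), loose, about 0.11 kg, lying flat. The point is its centre, 11 mm above its underside. Its x axis runs along its length, y across its width, z up; it looks the same after a half turn.
- core_pale_center (a point): Very pale cream maple core block, 48 x 54 x 30 mm (length, width, height), loose, about 0.06 kg. The point is its centre, 15 mm above its underside. Its x axis runs along the 48 mm, y along the 54 mm, z up; in the stack its 54 mm side lies across the cheek's 54 mm width.
- core_red_center (a point): Red-brown cherry core block, 48 x 54 x 30 mm (length, width, height), loose, about 0.06 kg, same shape and axes as the pale one. The point is its centre, 15 mm above its underside.
- cheek_stud_center (a point): Orange-brown beech cheek with two round brass studs (18 mm wide) set flush in its upper face, a flat block 140 x 54 x 22 mm, loose, about 0.11 kg, lying flat studs up. The point is its centre, 11 mm above its underside. Its x axis runs along its length, y across its width, z up; it looks the same after a half turn.
- board: Fixed plywood board 230 x 120 x 18 mm with a black rubber pad 144 x 58 x 3 mm at its centre (pad top 21 mm above the bench). Origin: centre of the underside, at bench height. x along board and pad, y across, z up. With the walnut cheek on the pad (its top then 43 mm up), the cores' centres belong 46 mm either side of the board's centre along x (44 mm slot between); their tops come to 73 mm.
- stop_blue: Blue fixed stop bar, 20 x 60 x 12 mm, on top of one end of the board (which end varies), its long side across the board, centre 97 mm from the board's centre, 51 mm from where the pale core's centre belongs. Origin: centre of its underside, 18 mm above the bench.
- stop_yellow: Yellow fixed stop bar, same size, on the board's other end, centre 97 mm from the board's centre, 51 mm from where the red core's centre belongs. Origin: centre of its underside, 18 mm above the bench.
- glue: White glue bottle with an orange cap, 60 mm in diameter, 150 mm tall, standing loose beyond the board; to be left alone. Origin: centre of its underside.
- tape: Roll of beige masking tape lying flat, 90 mm outside diameter, 25 mm high, loose, on the right; to be left alone. Origin: centre of its underside.
- driver: Screwdriver with an orange handle lying loose on the left, roughly pointing away from the robot; to be left alone. Origin: underside, about the middle of its length.
Mind the look-alikes: they are no part of the job. Leave any turquoise look-alike of the part that bears core_pale_center alone.

How it is judged:
On the way, in this order (a step that is already met when the one before it is completed fails the run):
1. the walnut cheek lies on the pad, let go (horizontal distance between cheek_dark_center and board below 0.012 m and angle between the x axis of cheek_dark_center and the x axis of board, either way round below 0.12 rad and height (world z) of cheek_dark_center between 0.027 and 0.037 m and linear speed of cheek_dark below 0.02 m/s and contact force between the fingers and cheek_dark below 0.05 N and angle between cheek_dark_center's own z axis and vertical below 0.08 rad), for 0.2 s.
2. both core blocks stand on the walnut cheek at their own ends, let go (all of step 1 and horizontal distance between core_pale_center and stop_blue between 0.041 and 0.061 m and y of core_pale_center in the frame of board between -0.012 and 0.012 m and angle between the x axis of each of core_pale_center, core_red_center and the x axis of board, either way round below 0.15 rad and height (world z) of core_pale_center between 0.053 and 0.063 m and linear speed of each of core_pale, core_red below 0.02 m/s and contact force between the fingers and core_pale below 0.05 N and angle between each of core_pale_center, core_red_center's own z axis and vertical below 0.08 rad and horizontal distance between core_red_center and stop_yellow between 0.041 and 0.061 m and y of core_red_center in the frame of board between -0.012 and 0.012 m and height (world z) of core_red_center between 0.053 and 0.063 m and contact force between the fingers and core_red below 0.05 N), for 0.2 s.
3. the studded cheek lies on the cores, let go (all of step 2 and horizontal distance between cheek_stud_center and cheek_dark_center below 0.012 m and angle between the x axis of cheek_stud_center and the x axis of cheek_dark_center, either way round below 0.12 rad and height (world z) of cheek_stud_center between 0.079 and 0.089 m and linear speed of cheek_stud below 0.02 m/s and contact force between the fingers and cheek_stud below 0.05 N and angle between cheek_stud_center's own z axis and vertical below 0.08 rad), for 0.2 s.
At the end, for the whole second after the job is handed in: Walnut cheek within 12 mm of the pad's centre; cores on it, 41-61 mm from own stop (pale blue, red yellow), within 12 mm of the centre line; studded cheek on top within 12 mm of the walnut; cheeks within 0.12 rad, cores 0.15; heights within 5 mm, level within 0.08 rad; at rest, let go (all of step 3); the robot touches nothing.
It fails at once if a bystander (glue, tape, screwdriver) is moved more than 25 mm (distance of any of glue, tape, driver from where it was at the start of the episode above 0.025 m).
It fails at once if a piece is dropped (falls free, faster than 0.7 m/s) ((linear speed of cheek_dark above 0.7 m/s and contact force between anything else and cheek_dark below 0.01 N) or (linear speed of core_pale above 0.7 m/s and contact force between anything else and core_pale below 0.01 N) or (linear speed of core_red above 0.7 m/s and contact force between anything else and core_red below 0.01 N) or (linear speed of cheek_stud above 0.7 m/s and contact force between anything else and cheek_stud below 0.01 N)).
It also fails if it takes over 106 s, if anything falls off the work surface, if the arm or the gripper's body presses on something with over 40 N, if the wrist force passes 120 N, or if a joint passes its speed limit or range.

## Working session

There is one attempt and no reset: what is moved stays moved. The work goes in short steps, Python scripts to look and compute and a tool call to move; the robot and the scene stay as the last step left them, time stands still between calls to the robot, and variables do not carry over. Pictures are saved under pics/ and viewed, and the job is handed in when it is done.

Besides the shell and the picture viewer there is one more tool, called after ">>>" in YAML: its name, and indented under it one key for each argument. jog_arm: Moves the arm, as the interface text tells. Its arguments: {"type":"object","properties":{"commands":{"type":"array"},"force":{"type":"number"}},"required":["commands"]}

```bash
ls; mkdir -p pics
python3 - <<'E'
from bench import env
import cv2
print(env.sense())
for n in("scene","top","wrist"):
    s=env.snapshot(n); cv2.imwrite(f"pics/{n}0.png",s["image"][:,:,::-1]); print(n,s["fx"],s["fy"],s["cx"],s["cy"],s["R"],s["t"])
E
```

```text
pics
{'time_s': 0.0, 'qpos': array([-1.18470564e+00,  9.18618967e-02,  1.23189663e+00, -3.90544688e-05,
        1.81980310e+00, -5.67096766e-02]), 'joint_velocities': array([-4.82193307e-04, -8.68606103e-04,  2.64384720e-05,  1.14823005e-03,
       -6.22570120e-04, -1.39172786e-03]), 'tau': array([-1.96439287e-03, -4.58729231e+01, -4.18028104e+01, -4.67399641e-04,
        1.14711531e-02, -9.79341706e-06]), 'tool_pos': array([ 0.25695585, -0.5418751 ,  0.23014299]), 'tcp_rot': array([-3.13962470e+00, -7.37917360e-05,  4.42790701e-01]), 'ft_force': array([0.65526536, 0.41732675, 0.29567173]), 'ft_torque': array([-0.03019538, -0.00211447,  0.00533046]), 'finger_gap': 0.08540213929895198}
scene 378.3469726015229 378.3469726015229 257.34729142201957 195.6760112551778 [[ 0.09976463  0.99500475  0.00354357]
 [ 0.73887287 -0.07169726 -0.67001969]
 [-0.66641872  0.06946252 -0.74233487]] [-0.06672271 -0.37986786  1.41886527]
top 423.06085397965495 423.06085397965495 254.43826305871832 191.99017696806376 [[-0.00259039 -0.99996119 -0.00842057]
 [-0.99693398  0.00324089 -0.07818018]
 [ 0.07820444  0.00819224 -0.99690368]] [0.00383351 0.57246734 1.37568633]
wrist 275.10869222677843 275.10869222677843 253.81438730493957 196.98972897703072 [[ 0.42831171 -0.90362786 -0.00240215]
 [-0.86351431 -0.41007862  0.29356186]
 [-0.26625575 -0.12366169 -0.95593706]] [-0.59985519 -0.03843048  0.37967461]
```

View pics/scene0.png

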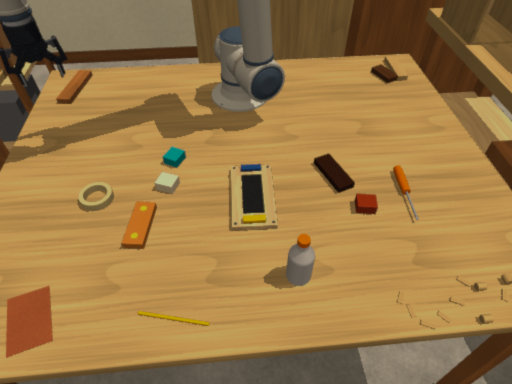

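View pics/top0.png

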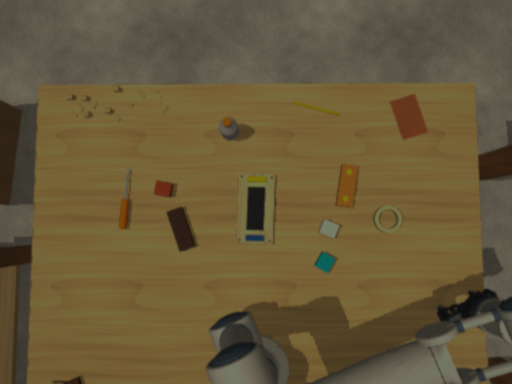

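View pics/wrist0.png

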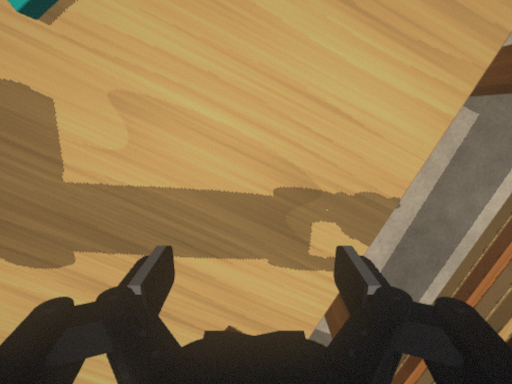

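Top view: walnut cheek at (181,229), red core (164,189), pale core (330,228), studded cheek (347,186) and board (256,208), with the blue stop at the robot's end and yellow at the far end.

Look-alikes:
- Pale core: turquoise block at (325,262).
- Walnut cheek: dark offcut at scene (384,73).
- Red core: red sheet at top (408,116).
- Studded cheek: stud-less orange bar at scene (75,87).

The descriptions match the first set. Next I check a close crop and measure.

```bash
cat > h.py <<'E'
from bench import env
import cv2, numpy as np
def snap(n): return env.snapshot(n)
def ray(s,uv,z):
    uv=np.atleast_2d(uv).astype(float)
    d=np.c_[(uv[:,0]-s["cx"])/s["fx"],(uv[:,1]-s["cy"])/s["fy"],np.ones(len(uv))]@s["R"]
    o=-s["R"].T@s["t"]
    k=(z-o[2])/d[:,2]
    return (o+d*k[:,None])[:,:2]
def proj(s,X):
    c=np.atleast_2d(X)@s["R"].T+s["t"]
    return np.c_[c[:,0]/c[:,2]*s["fx"]+s["cx"],c[:,1]/c[:,2]*s["fy"]+s["cy"]]
def rect(s,mask,z):
    cs,_=cv2.findContours(mask.astype(np.uint8),cv2.RETR_EXTERNAL,cv2.CHAIN_APPROX_NONE)
    c=max(cs,key=cv2.contourArea)
    p=ray(s,c[:,0,:],z).astype(np.float32)
    (cx,cy),(w,h),a=cv2.minAreaRect(p*1000)
    a=np.radians(a)
    if w<h: w,h=h,w; a+=np.pi/2
    a=(a+np.pi/2)%np.pi-np.pi/2
    return np.array([cx/1000,cy/1000]),w,h,a
def hsv(s): return cv2.cvtColor(s["image"],cv2.COLOR_RGB2HSV)
E
python3 - <<'E'
from h import *
s=snap("top"); im=s["image"]
crop=cv2.resize(im[150:290,100:400],None,fx=2.6,fy=2.6,interpolation=cv2.INTER_CUBIC)
cv2.imwrite("pics/crop0.png",crop[:,:,::-1])
H=hsv(s)
for n,(u,v) in dict(walnut=(181,229),red=(164,189),pale=(330,228),stud=(347,195),teal=(325,262),pad=(256,208),blue=(255,239),yellow=(257,179),wood=(210,200)).items(): print(n,H[v,u],ray(s,(u,v),0.02).round(3))
E
```

```text
walnut [  9 133  44] [[0.451 0.244]]
red [  7 202 105] [[0.584 0.302]]
pale [ 39  49 125] [[ 0.453 -0.246]]
stud [ 17 205 122] [[ 0.562 -0.303]]
teal [ 87 229  97] [[ 0.343 -0.228]]
pad [45 41 25] [[ 0.52  -0.003]]
blue [105 158  76] [[0.418 0.001]]
yellow [ 28 234 120] [[ 0.616 -0.006]]
wood [ 20 142 120] [[0.547 0.149]]
```

View pics/crop0.png

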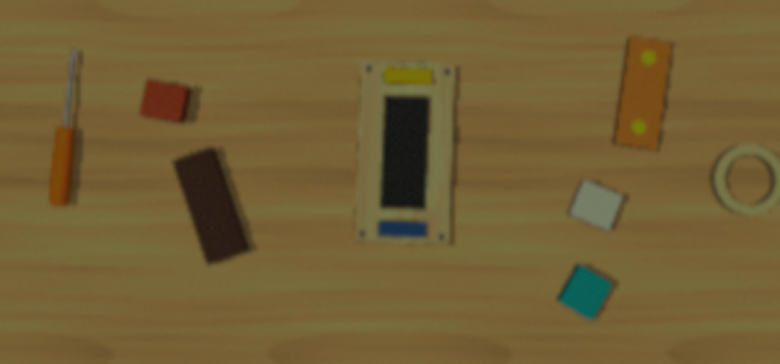

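The crop confirms the choices: walnut cheek, red block, cream block (turquoise one below it), and studded cheek with two studs. Now the coarse poses.

Run:
```python
from h import *
def go(s):
    H=hsv(s).astype(int); h,S,V=H[...,0],H[...,1],H[...,2]
    def win(m,X,r=45):
        u,v=proj(s,X)[0]; w=np.zeros_like(m); w[int(max(v-r,0)):int(v+r),int(max(u-r,0)):int(u+r)]=1; return m&w.astype(bool)
    print("walnut",rect(s,win(V<72,(.451,.244,.02)),.022))
    print("red",rect(s,win((h<11)&(S>170)&(V>60),(.584,.302,.02),25),.03))
    print("pale",rect(s,win((S<80)&(V>90),(.453,-.246,.02),22),.03))
    print("stud",rect(s,win((S>190)&(V>95),(.562,-.303,.02),40),.022))
    print("pad",rect(s,win((V<50),(.52,-.003,.02),40),.021))
    print("blue",rect(s,win((h>95)&(h<120)&(S>110),(.418,0,.02),20),.03))
    print("yellow",rect(s,win((h>24)&(S>205),(.616,0,.02),20),.03))
go(snap("top")); print("scene"); go(snap("scene"))
```

```text
walnut (array([0.45300006, 0.24350352]), 137.5281524658203, 57.15355682373047, np.float64(0.3446991650280038))
red (array([0.58449078, 0.30369293]), 51.992919921875, 43.92322540283203, np.float64(1.3875103900407))
pale (array([ 0.45219418, -0.24017473]), 55.305137634277344, 48.04072952270508, np.float64(1.162707769262986))
stud (array([ 0.59363702, -0.30308539]), 134.22218322753906, 52.14055252075195, np.float64(-0.15890110170704919))
pad (array([ 0.51864716, -0.00096809]), 136.0932159423828, 52.8837890625, np.float64(-0.039741687156979566))
blue (array([0.42310181, 0.00391733]), 52.15655517578125, 9.72735595703125, np.float64(1.5684743166404562))
yellow (array([ 0.61644812, -0.00480167]), 56.02883529663086, 16.569019317626953, np.float64(1.567232884098316))
scene
walnut (array([0.46378397, 0.24262297]), 146.6591033935547, 63.11799621582031, np.float64(0.33733935290800177))
red (array([0.59754407, 0.30024158]), 69.19186401367188, 57.186824798583984, np.float64(-0.228817469279063))
pale (array([ 0.45413568, -0.23950323]), 51.132083892822266, 47.51108169555664, np.float64(1.1577898428359914))
stud (array([ 0.60235425, -0.30070209]), 148.70240783691406, 57.761844635009766, np.float64(-0.15594339500040721))
pad (array([ 5.21603577e-01, -3.80123138e-04]), 138.20220947265625, 52.62668228149414, np.float64(-0.040206541925253525))
blue (array([0.42954715, 0.00222155]), 52.95008850097656, 21.192947387695312, np.float64(1.4746265171968815))
yellow (array([ 0.61758783, -0.00233058]), 54.823814392089844, 16.606956481933594, np.float64(1.4944954299835813))
```

```bash
cat >> h.py <<'E'
from scipy.spatial.transform import Rotation as Ro
def plan(x,y,z,yaw):
    st=env.sense(); p=st["tool_pos"]; R=Ro.from_euler("xyz",st["tcp_rot"]).as_matrix()
    d=R.T@(np.array([x,y,z])-p)*100
    tw=-(yaw-st["tcp_rot"][2]); tw=(tw+np.pi/2)%np.pi-np.pi/2
    print("shift cm",d.round(2),"twist",round(tw,3),"| now",p.round(4),st["tcp_rot"].round(3),"gap",round(st["finger_gap"],4),"t",round(st["time_s"],2))
def check(name):
    s=snap("wrist"); print("cam",(-s["R"].T@s["t"]).round(3)); cv2.imwrite(f"pics/{name}.png",s["image"][:,:,::-1]); return s
E
python3 - <<'E'
from h import *
s=snap("wrist");print(-s["R"].T@s["t"])
plan(.453-.06,.2435-.02,.18,.345)
E
```

```text
[ 0.32483586 -0.51086744  0.37341985]
shift cm [ 45.09 -63.35   5.13] twist 0.098 | now [ 0.2571 -0.5421  0.231 ] [-3.141 -0.     0.443] gap 0.0854 t 0.35
```

>>> jog_arm:
  commands:
    - [[51.4,-62.6,5.1],0.1,1]
    - [[51.4,-62.6,5.1],0.1,1]
    - [[51.4,-62.6,5.1],0.1,1]
    - [[51.4,-62.6,5.1],0.1,1]
    - [[51.4,-62.6,5.1],0.1,1]
    - [[51.4,-62.6,5.1],0.1,1]
    - [[51.4,-62.6,5.1],0.1,1]
    - [[51.4,-62.6,5.1],0.1,1]
    - [[51.4,-62.6,5.1],0.1,1]
    - [[51.4,-62.6,5.1],0.1,1]
    - [[51.4,-62.6,5.1],0.1,1]
    - [[51.4,-62.6,5.1],0.1,1]
    - [[51.4,-62.6,5.1],0.1,1]
    - [[51.4,-62.6,5.1],0.1,1]
    - [[51.4,-62.6,5.1],0.1,1]
    - [[51.4,-62.6,5.1],0.1,1]
    - [[51.4,-62.6,5.1],0.1,1]
    - [[51.4,-62.6,5.1],0.1,1]
    - [[51.4,-62.6,5.1],0.1,1]
    - [[51.4,-62.6,5.1],0.1,1]

```text
time_s: 2.02
tool_pos: [0.4531, 0.2479, 0.1794]
tcp_rot: [-3.14, 0.0, 0.346]
ft_force: [0.9, 0.1, -0.5]
finger_gap: 0.0857
```

Run:
```python
from h import *
s=check("w1"); t=snap("top"); cv2.imwrite("pics/t1.png",t["image"][:,:,::-1])
V=hsv(s)[...,2]; print(proj(s,(.453,.2435,.022)), proj(s,(.585,.3037,.03)),V[::40,::60])
plan(.453,.2435,.0,.345)
```

```text
cam [0.524 0.272 0.322]
[[257.12166218 183.41182261]] [[245.1066956   36.43269376]] [[183 193  94 200 148 199 191 197 188]
 [192 197 109 199 173 202 198 200 196]
 [193 175 135 192 203 204 204 200 197]
 [198 201 204 202  84 197 207 194 197]
 [192 205 203 207  80 202 207 199  61]
 [200 201 192 204  79 147 140 194  48]
 [199 200 203 205 203 202 136 155 152]
 [198 199 201 189 208 201  49 198 196]
 [197  46  39 200 202 194  42  34  44]
 [ 36  53  50  34  44  40  32 121  19]]
shift cm [-0.07  0.31 17.91] twist 0.002 | now [0.4529 0.2467 0.1791] [-3.141e+00  2.000e-03  3.470e-01] gap 0.0853 t 2.12
```

View pics/w1.png

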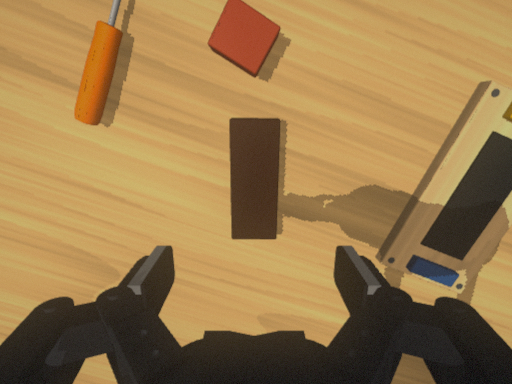

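The wrist picture shows the walnut cheek at columns 230–281, rows 118–239, in line with the tool. The red block is at (243,37), and the screwdriver is at upper left, clear of the fingers. I refine both from this view.

Run:
```python
from h import *
s=snap("wrist"); H=hsv(s).astype(int); h,S,V=H[...,0],H[...,1],H[...,2]
m=(V<100); m[:,:215]=0;m[:,300:]=0;m[:105]=0;m[245:]=0
# remove shadow using openness
print(rect(s,m,.022))
print(H[160,250],H[205,300],H[20,245],H[65,235],H[150,220])
m=(S>120)&(h<9)&(V>150); m[80:]=0; m[:,:200]=0;m[:,290:]=0; print("red",rect(s,m,.03))
for n in(): pass
```

```text
(array([0.45343555, 0.24703838]), 136.92286682128906, 53.029075622558594, np.float64(0.3388714694831243))
[ 13 146  77] [ 19 134 146] [  7 186 170] [ 15 145 148] [ 18 137 201]
red (array([0.58555334, 0.30581165]), 51.58289337158203, 45.59535217285156, np.float64(1.3946608444095085))
```

>>> jog_arm:
  commands:
    - [[0.05,0.05,4.0],0,1]
    - [[0.05,0.05,8.0],0,1]
    - [[0.05,0.05,12.0],0,1]
    - [[0.05,0.05,15.0],0,1]
    - [[0.05,0.05,17.0],0,1]
    - [[0.05,0.05,17.6],0,1]
    - [[0.05,0.05,17.6],0,1]
    - [[0.05,0.05,17.6],0,1]
    - [[0.05,0.05,17.6],0,0.1]
    - [[0.05,0.05,17.6],0,-0.5]
    - [[0.05,0.05,17.6],0,-0.5]
    - [[0.05,0.05,17.6],0,-0.5]
    - [[0.05,0.05,17.6],0,-0.5]
    - [[0.05,0.05,17.6],0,-0.5]
  force: 40

```text
time_s: 3.33
tool_pos: [0.4552, 0.2442, 0.0067]
tcp_rot: [-3.141, -0.004, 0.343]
ft_force: [-0.9, -0.0, 5.7]
finger_gap: 0.0529
```

Run:
```python
from h import *
for i in range(3): st=env.sense(); print(st["tool_pos"],st["ft_force"],st["finger_gap"])
check("w2")
st=env.sense(); print(st["tool_pos"],st["ft_force"],st["finger_gap"])
```

```text
[0.45518988 0.24417285 0.00670035] [-0.91957579 -0.02492581  5.69445458] 0.052878683475873094
[0.45518988 0.24417285 0.00670035] [-0.91957579 -0.02492581  5.69445458] 0.052878683475873094
[0.45518988 0.24417285 0.00670035] [-0.91957579 -0.02492581  5.69445458] 0.052878683475873094
cam [0.525 0.268 0.15 ]
[0.45518241 0.24417281 0.00671404] [-0.44287548  0.65126286  5.7367475 ] 0.0527360128292607
```

View pics/w2.png

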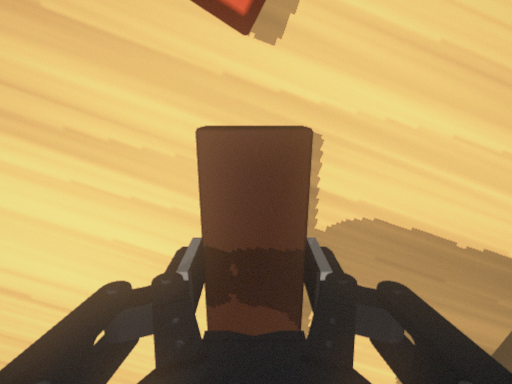

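The cheek is held between the pads, with tips lightly on the bench (5.7 N). I lift and carry it to the board.

>>> jog_arm:
  commands:
    - [[0,0,-1.5],0,-0.5]
    - [[0,0,-4],0,-0.5]
    - [[0,0,-8],0,-0.5]
    - [[0,0,-11],0,-0.5]
    - [[0,0,-12],0,-0.5]
    - [[0,0,-12],0,-0.5]
    - [[0,0,-12],0,-0.5]

```text
time_s: 3.97
tool_pos: [0.4539, 0.2434, 0.1239]
tcp_rot: [3.142, -0.0, 0.343]
ft_force: [0.6, 0.1, -2.1]
finger_gap: 0.053
```

Run:
```python
from h import *
plan(.520,-.001,.12,-.04)
```

```text
shift cm [-2.   25.24  0.39] twist 0.383 | now [0.4539 0.2434 0.1239] [ 3.142 -0.     0.343] gap 0.053 t 3.97
```

>>> jog_arm:
  commands:
    - [[-0.2,2,0],0.03,-0.5]
    - [[-0.4,5,0],0.08,-0.5]
    - [[-0.7,8.5,0],0.13,-0.5]
    - [[-1.0,12,0],0.18,-0.5]
    - [[-1.2,15.5,0],0.23,-0.5]
    - [[-1.5,19,0],0.29,-0.5]
    - [[-1.7,22,0],0.34,-0.5]
    - [[-1.9,24.2,0],0.37,-0.5]
    - [[-2,25.2,0.2],0.38,-0.5]
    - [[-2,25.2,0.2],0.38,-0.5]
    - [[-2,25.2,0.2],0.38,-0.5]
    - [[-2,25.2,0.2],0.38,-0.5]

```text
time_s: 4.97
tool_pos: [0.5191, 0.0006, 0.1211]
tcp_rot: [-3.141, 0.002, -0.036]
ft_force: [-0.1, -0.3, -1.4]
finger_gap: 0.0529
```

Run:
```python
from h import *
plan(.520,-.001,.028,-.04)
s=check("w3")
X=np.array([[.616,-.0048,.03],[.423,.004,.03]]); print(proj(s,X))
```

```text
shift cm [0.11 0.16 9.31] twist 0.004 | now [0.5191 0.0006 0.1211] [-3.141e+00  2.000e-03 -3.600e-02] gap 0.0529 t 4.97
cam [ 0.594 -0.003  0.263]
[[255.40677783  82.87837479]
 [253.17679909 292.16070272]]
```

View pics/w3.png

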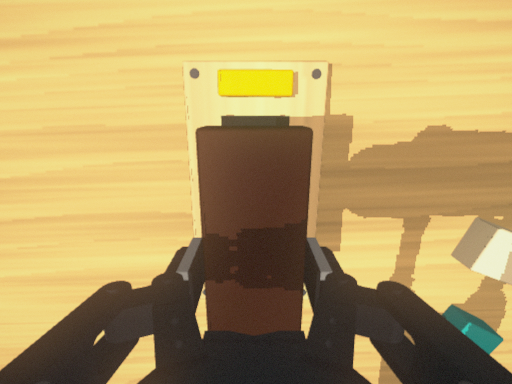

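The wrist picture shows the cheek in the jaws, its far edge at row 127, over the board. The yellow stop is at (256,83) and the two far corner screws at (194,73) and (317,73). I measure the offsets.

Run:
```python
from h import *
s=snap("wrist"); H=hsv(s).astype(int); h,S,V=H[...,0],H[...,1],H[...,2]
m=(h>25)&(h<33)&(S>215); m[110:]=0
c,w,hh,a=rect(s,m,.03); print("yellow",c,w,hh,a, cv2.boundingRect(m.astype(np.uint8)))
# board side edges & far edge at z=.018
print("far corners", ray(s,[(184,62),(328,63)],.018))
e=ray(s,[(199,127),(311,127)],.1364); print("cheek far edge",e, e.mean(0))
t=np.array([.5191,.0006]); u=np.array([np.cos(-.036),np.sin(-.036)]); print("cheek ctr along tool x",(e.mean(0)-t)@u-.070)
```

```text
yellow [ 0.6161369  -0.00451867] 57.76508712768555 17.576139450073242 1.5352503167772822 (219, 71, 74, 25)
far corners [[ 0.63524711  0.05277126]
 [ 0.6303428  -0.06420546]]
cheek far edge [[ 0.58885806  0.02212725]
 [ 0.58708106 -0.028244  ]] [ 0.58796956 -0.00305837]
cheek ctr along tool x -0.0010433882392412025
```

>>> jog_arm:
  commands:
    - [[0.1,0.15,2],0,-0.5]
    - [[0.1,0.15,5],0,-0.5]
    - [[0.1,0.15,7.5],0,-0.5]
    - [[0.1,0.15,8.7],0,-0.5]
    - [[0.1,0.15,9.1],0,-0.5]
    - [[0.1,0.15,9.3],0,-0.5]
    - [[0.1,0.15,9.4],0,-0.5]
    - [[0.1,0.15,9.4],0,-0.5]
    - [[0.1,0.15,9.4],0,-0.5]

```text
time_s: 5.82
tool_pos: [0.5218, -0.0022, 0.03]
tcp_rot: [3.142, -0.003, -0.037]
ft_force: [0.2, 0.4, -1.2]
finger_gap: 0.053
```

>>> jog_arm:
  commands:
    - [[0,0,0],0,-0.5]
    - [[0,0,0.1],0,-0.5]
    - [[0,0,0.1],0,-0.5]

```text
time_s: 6.07
tool_pos: [0.5211, -0.0022, 0.0277]
tcp_rot: [-3.142, -0.001, -0.037]
ft_force: [-0.3, -0.8, -0.3]
finger_gap: 0.0529
```

>>> jog_arm:
  commands:
    - [[-0.1,-0.1,0.1],0,-0.5]
    - [[-0.1,-0.1,0.1],0,-0.5]
    - [[-0.1,-0.1,0.1],0,-0.5]

```text
time_s: 6.32
tool_pos: [0.521, -0.0019, 0.0278]
tcp_rot: [3.14, -0.003, -0.038]
ft_force: [1.7, -3.8, 5.0]
finger_gap: 0.0531
```

>>> jog_arm:
  commands:
    - [[0,0,0],0,0.4]
    - [[0,0,0],0,0.6]
    - [[0,0,0],0,0.8]
    - [[0,0,0],0,1]
    - [[0,0,0],0,1]
    - [[0,0,-2],0,1]
    - [[0,0,-5],0,1]
    - [[0,0,-9],0,1]
    - [[0,0,-13],0,1]
    - [[0,0,-16],0,1]
    - [[0,0,-16],0,1]
    - [[0,0,-16],0,1]

```text
time_s: 7.32
tool_pos: [0.5208, -0.0011, 0.1889]
tcp_rot: [-3.142, -0.005, -0.037]
ft_force: [0.4, 0.2, -0.4]
finger_gap: 0.0854
```

Run:
```python
from h import *
s=check("w4"); t=snap("top"); cv2.imwrite("pics/t4.png",cv2.resize(t["image"][140:280,100:400],None,fx=2.6,fy=2.6)[:,:,::-1])
plan(.452,-.240,.18,1.16)
plan(.452,-.240,.18,1.16-np.pi/2)
```

```text
cam [ 0.595 -0.005  0.332]
shift cm [-5.84 24.13  0.51] twist -1.197 | now [ 0.5194 -0.0011  0.185 ] [-3.141e+00  2.000e-03 -3.700e-02] gap 0.0854 t 7.42
shift cm [-5.84 24.13  0.51] twist 0.374 | now [ 0.5194 -0.0011  0.185 ] [-3.141e+00  2.000e-03 -3.700e-02] gap 0.0854 t 7.42
```

View pics/w4.png

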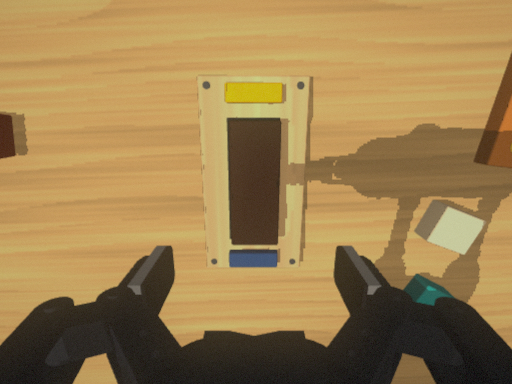

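The walnut cheek lies on the pad, spanning (254,118)–(254,245) between the yellow stop at (254,92) and the blue one at (253,259). I check it numerically and measure the pale block.

Run:
```python
from h import *
s=snap("wrist"); H=hsv(s).astype(int); h,S,V=H[...,0],H[...,1],H[...,2]
m=(V<95)&(S>90)&(h<25); m[:,:215]=0;m[:,295:]=0;m[:100]=0;m[247:]=0; c=rect(s,m,.043);print("cheek",c)
m=(h>25)&(h<33)&(S>215); m[110:]=0; y=rect(s,m,.03)
m=(h>100)&(h<125)&(S>120); m[:,:215]=0;m[:,295:]=0;b=rect(s,m,.03); print(y,b,(y[0]+b[0])/2)
d=y[0]-b[0]; print(np.linalg.norm(d),np.arctan2(d[1],d[0]))
m=(S<75)&(V>170); m[:195]=0; m[265:]=0; m[:,:400]=0; print("pale",rect(s,m,.03),H[228,458],H[225,430])
```

```text
cheek (array([ 0.52113464, -0.001741  ]), 139.12657165527344, 54.455650329589844, np.float64(-0.03832022492515019))Traceback (most recent call last):
  File "<stdin>", line 5, in <module>
  File "h.py", line 15, in rect
    c=max(cs,key=cv2.contourArea)
ValueError: max() iterable argument is empty
```

Run:
```python
from h import *
s=snap("wrist"); H=hsv(s).astype(int); h,S,V=H[...,0],H[...,1],H[...,2]
print(H[92,255],H[259,253],H[228,458],H[225,430],H[68,255])
m=(h>24)&(h<34)&(S>190); m[110:]=0;m[:70]=0; m[:,:210]=0; m[:,300:]=0; y=rect(s,m,.03)
m=(h>100)&(h<125)&(S>110); m[:,:215]=0;m[:,295:]=0;m[:240]=0;m[275:]=0;b=rect(s,m,.03); print(y,b,(y[0]+b[0])/2)
d=y[0]-b[0]; print(np.linalg.norm(d),np.arctan2(d[1],d[0]))
m=(S<75)&(V>185); m[:195]=0; m[265:]=0; m[:,:400]=0; print("pale",rect(s,m,.03))
plan(.452,-.242,.15,-.408)
```

```text
[ 26 227 207] [107 109 115] [ 30  57 202] [ 19  87 132] [ 20 129 203]
(array([ 0.6164209 , -0.00435437]), 56.60533905029297, 15.950000762939453, np.float64(1.533393161391115)) (array([ 0.42495251, -0.00458066]), 2.9903712272644043, 1.6593797206878662, np.float64(0.3852874045164927)) [ 0.52068671 -0.00446752]
0.19146851750758265 0.0011818493387142906
pale (array([ 0.45274359, -0.23974414]), 51.644657135009766, 45.51202392578125, np.float64(1.1701134876222783))
shift cm [-5.78 24.33  3.42] twist 0.371 | now [ 0.519 -0.001  0.184] [-3.141  0.004 -0.037] gap 0.0854 t 7.52
```

>>> jog_arm:
  commands:
    - [[-1,4,0],0.06,1]
    - [[-2,8,0],0.12,1]
    - [[-3,12,0.8],0.18,1]
    - [[-4,16,1.6],0.25,1]
    - [[-5,20,2.4],0.31,1]
    - [[-5.8,24.1,3.4],0.37,1]
    - [[-5.8,24.1,3.4],0.37,1]
    - [[-5.8,24.1,3.4],0.37,1]
    - [[-5.8,24.1,3.4],0.37,1]

```text
time_s: 8.27
tool_pos: [0.4525, -0.2393, 0.1511]
tcp_rot: [-3.141, 0.002, -0.407]
ft_force: [-0.2, -0.7, 0.0]
finger_gap: 0.0856
```

Run:
```python
from h import *
s=check("w5")
H=hsv(s).astype(int); h,S,V=H[...,0],H[...,1],H[...,2]
m=(S<75)&(V>150); m[:100]=0; m[270:]=0; m[:,:180]=0; m[:,330:]=0; p=rect(s,m,.03); print("pale",p)
plan(*p[0],.012,p[3]-np.pi/2)
```

```text
cam [ 0.522 -0.27   0.293]
pale (array([ 0.45248901, -0.2407941 ]), 51.63227081298828, 45.51016616821289, np.float64(1.1637896784558306))
shift cm [ 0.05  0.21 13.97] twist 0.001 | now [ 0.453  -0.2389  0.1517] [-3.141e+00  1.000e-03 -4.060e-01] gap 0.0853 t 8.32
```

View pics/w5.png

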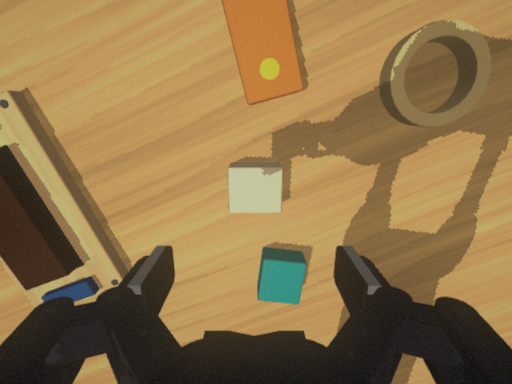

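The pale block is centred at (255,189) between the jaws; the turquoise one at (282,275) is clear of them. I descend and grip.

>>> jog_arm:
  commands:
    - [[0.05,0.15,4],0,1]
    - [[0.05,0.15,8],0,1]
    - [[0.05,0.15,11],0,1]
    - [[0.05,0.15,13],0,1]
    - [[0.05,0.15,14],0,1]
    - [[0.05,0.15,14],0,1]
    - [[0.05,0.15,14],0,1]
    - [[0.05,0.15,14],0,0.3]
    - [[0.05,0.15,14],0,-0.5]
    - [[0.05,0.15,14],0,-0.5]
    - [[0.05,0.15,14],0,-0.5]
    - [[0.05,0.15,14],0,-0.5]
    - [[0.05,0.15,14],0,-0.5]
  force: 40

```text
time_s: 9.4
tool_pos: [0.454, -0.2421, 0.0145]
tcp_rot: [3.141, -0.004, -0.407]
ft_force: [-0.4, 0.9, 6.0]
finger_gap: 0.0529
```

Run:
```python
from h import *
s=check("w6"); plan(.4525,-.2405,.012,-.407)
```

```text
cam [ 0.522 -0.273  0.157]
shift cm [-0.2  -0.08  0.25] twist -0.0 | now [ 0.454  -0.2421  0.0145] [ 3.141 -0.004 -0.407] gap 0.0531 t 9.45
```

View pics/w6.png

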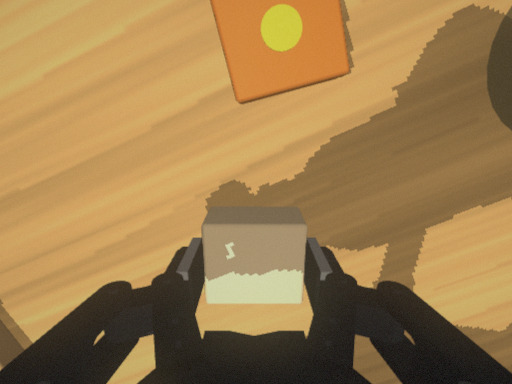

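>>> jog_arm:
  commands:
    - [[0,0,-1],0,-0.5]
    - [[0,0,-3],0,-0.5]
    - [[0,0,-7],0,-0.5]
    - [[0,0,-10],0,-0.5]
    - [[0,0,-12],0,-0.5]
    - [[0,0,-12],0,-0.5]
    - [[0,0,-12],0,-0.5]

```text
time_s: 10.03
tool_pos: [0.4533, -0.2419, 0.1341]
tcp_rot: [3.141, -0.003, -0.407]
ft_force: [0.4, -0.2, -0.3]
finger_gap: 0.0532
```

Run:
```python
from h import *
plan(.476,.000,.13,-.038)
```

```text
shift cm [ -7.5  -23.11   0.38] twist -0.369 | now [ 0.4533 -0.2419  0.1341] [ 3.141e+00 -3.000e-03 -4.070e-01] gap 0.0532 t 10.03
```

>>> jog_arm:
  commands:
    - [[-0.7,-2,0],-0.03,-0.5]
    - [[-1.7,-5,0],-0.08,-0.5]
    - [[-2.8,-8.5,0],-0.13,-0.5]
    - [[-3.9,-12,0],-0.18,-0.5]
    - [[-5,-15.5,0],-0.24,-0.5]
    - [[-6.2,-19,0],-0.3,-0.5]
    - [[-7,-21.5,0],-0.34,-0.5]
    - [[-7.5,-23.1,0],-0.37,-0.5]
    - [[-7.5,-23.1,0],-0.37,-0.5]
    - [[-7.5,-23.1,0],-0.37,-0.5]
    - [[-7.5,-23.1,0],-0.37,-0.5]

```text
time_s: 10.95
tool_pos: [0.4747, -0.0002, 0.1309]
tcp_rot: [3.141, 0.002, -0.038]
ft_force: [-0.0, 0.3, -1.1]
finger_gap: 0.0528
```

Run:
```python
from h import *
s=check("w7")
plan(.476,.000,.0585,-.038)
```

```text
cam [ 0.55  -0.004  0.273]
shift cm [ 0.13 -0.05  7.28] twist -0.001 | now [ 0.4749 -0.0005  0.1313] [ 3.141e+00  2.000e-03 -3.900e-02] gap 0.0528 t 11.0
```

View pics/w7.png

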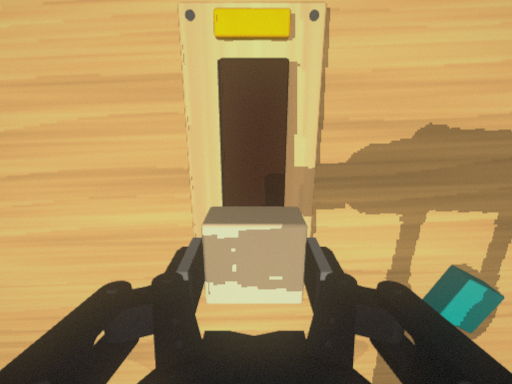

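The wrist view shows the pale block held at (254,262), over the cheek's near end and in line with it. I locate it exactly before lowering.

Run:
```python
from h import *
s=snap("wrist")
e=ray(s,[(204,222),(306,222),(206,303),(302,303)],.1468); print(e,e.mean(0))
H=hsv(s).astype(int); V=H[...,2]; m=(V<95)&(H[...,1]>90); m[:50]=0; m[200:]=0; m[:,:205]=0;m[:,300:]=0
ys,xs=np.where(m); print(xs.min(),xs.max(),ys.min()); print("cheek far edge",ray(s,[(219,58),(289,58)],.043))
```

```text
[[ 0.4987755   0.02257042]
 [ 0.49681762 -0.0280527 ]
 [ 0.45104264  0.02589351]
 [ 0.44902009 -0.026684  ]] [ 0.47391396 -0.00156819]
218 287 59
cheek far edge [[ 0.59007622  0.02075691]
 [ 0.58800609 -0.03232981]]
```

>>> jog_arm:
  commands:
    - [[0,-0.05,2],0,-0.5]
    - [[0,-0.1,4.5],0,-0.5]
    - [[0,-0.1,6],0,-0.5]
    - [[0,-0.1,6.8],0,-0.5]
    - [[0,-0.1,7.1],0,-0.5]
    - [[0,-0.1,7.2],0,-0.5]
    - [[0,-0.1,7.3],0,-0.5]
    - [[0,-0.1,7.3],0,-0.5]
    - [[0,-0.1,7.3],0,-0.5]
    - [[0,-0.1,7.3],0,-0.5]

```text
time_s: 11.88
tool_pos: [0.4759, 0.0014, 0.0602]
tcp_rot: [3.142, -0.001, -0.037]
ft_force: [-0.5, -0.6, -0.2]
finger_gap: 0.0526
```

>>> jog_arm:
  commands:
    - [[0,0,0.1],0,-0.5]
    - [[0,0,0.2],0,-0.5]
    - [[0,0,0.2],0,-0.5]
    - [[0,0,0.2],0,-0.5]

```text
time_s: 12.22
tool_pos: [0.4756, 0.0014, 0.0576]
tcp_rot: [3.142, -0.001, -0.037]
ft_force: [0.1, 1.1, 1.4]
finger_gap: 0.0527
```

>>> jog_arm:
  commands:
    - [[0,0,0.1],0,-0.5]
    - [[0,0,0.1],0,-0.5]
    - [[0,0,0.1],0,-0.5]

```text
time_s: 12.47
tool_pos: [0.4756, 0.0015, 0.0575]
tcp_rot: [-3.142, -0.001, -0.037]
ft_force: [-3.6, -0.3, 6.7]
finger_gap: 0.0525
```

>>> jog_arm:
  commands:
    - [[0,0,0],0,0.4]
    - [[0,0,0],0,0.6]
    - [[0,0,0],0,0.8]
    - [[0,0,0],0,1]
    - [[0,0,0],0,1]
    - [[0,0,-2],0,1]
    - [[0,0,-5],0,1]
    - [[0,0,-9],0,1]
    - [[0,0,-12],0,1]
    - [[0,0,-12],0,1]
    - [[0,0,-12],0,1]

```text
time_s: 13.38
tool_pos: [0.4765, 0.0013, 0.1788]
tcp_rot: [3.141, -0.005, -0.037]
ft_force: [0.5, -0.2, -1.6]
finger_gap: 0.0855
```

Run:
```python
from h import *
s=check("w8")
plan(.585,.3045,.15,1.39)
plan(.585,.3045,.15,1.39-np.pi/2)
H=hsv(s).astype(int); h,S,V=H[...,0],H[...,1],H[...,2]
m=(S<75)&(V>150); m[:150]=0; m[300:]=0; m[:,:180]=0; m[:,330:]=0; p=rect(s,m,.073); print("pale",p)
```

```text
cam [ 0.551 -0.002  0.322]
shift cm [  9.8  -30.7    2.66] twist -1.427 | now [0.4756 0.0014 0.1765] [ 3.142e+00 -1.000e-03 -3.700e-02] gap 0.0854 t 13.43
shift cm [  9.8  -30.7    2.66] twist 0.144 | now [0.4756 0.0014 0.1765] [ 3.142e+00 -1.000e-03 -3.700e-02] gap 0.0854 t 13.43
pale (array([0.4731221 , 0.00137747]), 51.83189392089844, 45.610843658447266, np.float64(1.5337516228738401))
```

View pics/w8.png

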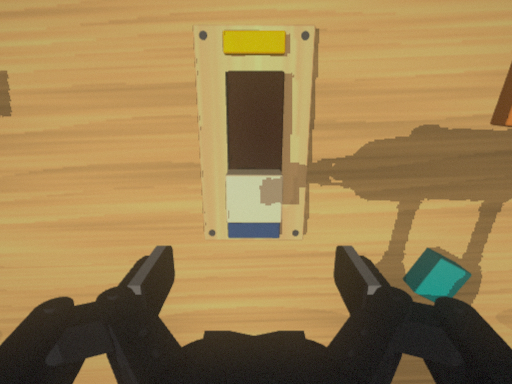

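The pale block sits flush at the blue end: (254,199), measured (0.473, 0.001). Next the red block.

>>> jog_arm:
  commands:
    - [[1,-3,0],0.02,1]
    - [[2.2,-7,0],0.04,1]
    - [[3.4,-11,0.5],0.06,1]
    - [[4.7,-15,1],0.08,1]
    - [[6,-19,1.5],0.1,1]
    - [[7.3,-23,2],0.12,1]
    - [[8.6,-27,2.4],0.14,1]
    - [[9.8,-30.7,2.7],0.14,1]
    - [[9.8,-30.7,2.7],0.14,1]
    - [[9.8,-30.7,2.7],0.14,1]
    - [[9.8,-30.7,2.7],0.14,1]

```text
time_s: 14.35
tool_pos: [0.584, 0.304, 0.1469]
tcp_rot: [3.139, 0.003, -0.177]
ft_force: [0.2, 0.4, 0.5]
finger_gap: 0.0852
```

Run:
```python
from h import *
s=check("w9")
H=hsv(s).astype(int); h,S,V=H[...,0],H[...,1],H[...,2]
print(H[180:200:10,250:270:10],H[165,255])
m=((h<9)|(h>172))&(S>120)&(V>120); m[:100]=0; m[290:]=0; m[:,:180]=0; m[:,330:]=0; p=rect(s,m,.03); print("red",p, cv2.boundingRect(m.astype(np.uint8)))
plan(*p[0],.012,p[3]-np.pi/2)
```

```text
cam [0.658 0.29  0.289]
[[[  7 187 157]
  [  7 186 156]]

 [[  7 193 156]
  [  7 190 156]]] [ 10 152  87]
red (array([0.58633649, 0.30556693]), 51.920589447021484, 45.762054443359375, np.float64(1.3932673453691242)) (224, 167, 54, 46)
shift cm [ 0.18 -0.26 13.63] twist -0.0 | now [0.5843 0.3035 0.1483] [ 3.14e+00  1.00e-03 -1.78e-01] gap 0.0853 t 14.4
```

View pics/w9.png

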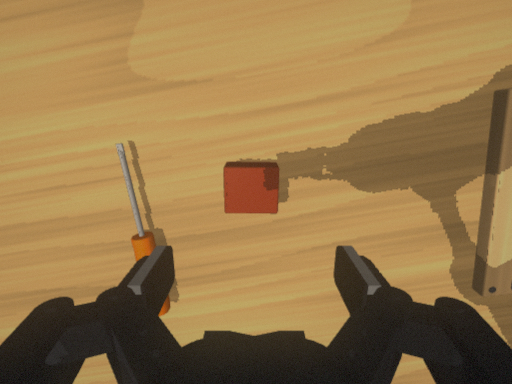

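The wrist view shows the red block at (251,190). The screwdriver is to the left, its handle starting at (143,235) and running under the left finger in the image, so I check the clearance.

Run:
```python
from h import *
s=snap("wrist")
P=ray(s,[(122,146),(139,232),(153,236),(166,313),(140,262)],.015); print(P)
u=np.array([np.cos(-.178),np.sin(-.178)]); v=np.array([np.sin(-.178),-np.cos(-.178)])
print(np.c_[(P-[.5863,.3055])@u,(P-[.5863,.3055])@v])
t=snap("top"); print(ray(t,[(124,200),(119,215),(128,215),(124,228)],.015))
```

```text
[[0.64969104 0.42378483]
 [0.55723015 0.43492055]
 [0.54990706 0.4212322 ]
 [0.44900253 0.4346287 ]
 [0.52142956 0.44484173]]
[[ 0.04144575 -0.12764002]
 [-0.05152594 -0.12222853]
 [-0.05630965 -0.10745982]
 [-0.15799187 -0.10277834]
 [-0.08851753 -0.12565405]]
[[0.54774611 0.43615576]
 [0.49795723 0.45171009]
 [0.49787366 0.42177915]
 [0.45494347 0.43415336]]
```

>>> jog_arm:
  commands:
    - [[0.2,-0.2,4],0,1]
    - [[0.2,-0.2,8],0,1]
    - [[0.2,-0.2,11],0,1]
    - [[0.2,-0.2,13],0,1]
    - [[0.2,-0.2,13.7],0,1]
    - [[0.2,-0.2,13.7],0,1]
    - [[0.2,-0.2,13.7],0,1]
    - [[0.2,-0.2,13.7],0,0.3]
    - [[0.2,-0.2,13.7],0,-0.5]
    - [[0.2,-0.2,13.7],0,-0.5]
    - [[0.2,-0.2,13.7],0,-0.5]
    - [[0.2,-0.2,13.7],0,-0.5]
    - [[0.2,-0.2,13.7],0,-0.5]

```text
time_s: 15.58
tool_pos: [0.5883, 0.3068, 0.015]
tcp_rot: [-3.139, -0.003, -0.177]
ft_force: [0.1, -0.6, 5.6]
finger_gap: 0.0528
```

Run:
```python
from h import *
s=check("w10")
```

```text
cam [0.662 0.292 0.158]
```

View pics/w10.png

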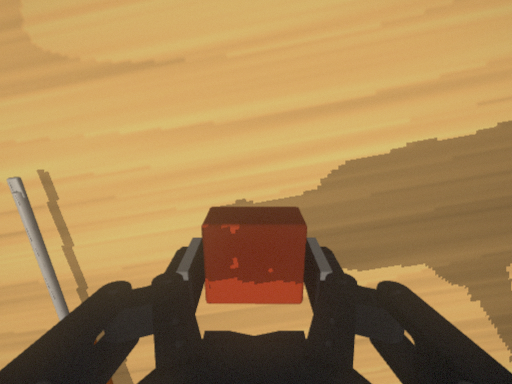

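The red block is gripped at (254,262), with the same offset as the pale one. Lift and carry.

>>> jog_arm:
  commands:
    - [[0,0,-1],0,-0.5]
    - [[0,0,-3],0,-0.5]
    - [[0,0,-7],0,-0.5]
    - [[0,0,-10],0,-0.5]
    - [[0,0,-13],0,-0.5]
    - [[0,0,-13],0,-0.5]
    - [[0,0,-13],0,-0.5]

```text
time_s: 16.22
tool_pos: [0.5882, 0.3068, 0.1462]
tcp_rot: [-3.138, -0.005, -0.177]
ft_force: [0.5, 0.5, -1.2]
finger_gap: 0.0529
```

Run:
```python
from h import *
plan(.568,-.003,.14,-.038)
```

```text
shift cm [ 3.47 30.85  0.53] twist -0.139 | now [0.5882 0.3068 0.1462] [-3.138 -0.005 -0.177] gap 0.0529 t 16.22
```

>>> jog_arm:
  commands:
    - [[0.2,2,0],-0.01,-0.5]
    - [[0.5,5,0],-0.02,-0.5]
    - [[0.9,8.5,0],-0.03,-0.5]
    - [[1.3,12,0],-0.05,-0.5]
    - [[1.7,15.5,0],-0.07,-0.5]
    - [[2.1,19,0],-0.09,-0.5]
    - [[2.5,22.5,0],-0.11,-0.5]
    - [[2.9,26,0],-0.12,-0.5]
    - [[3.2,29,0],-0.13,-0.5]
    - [[3.4,30.8,0],-0.14,-0.5]
    - [[3.4,30.8,0],-0.14,-0.5]
    - [[3.4,30.8,0],-0.14,-0.5]
    - [[3.4,30.8,0],-0.14,-0.5]

```text
time_s: 17.3
tool_pos: [0.5657, -0.0024, 0.141]
tcp_rot: [-3.141, 0.002, -0.037]
ft_force: [-0.6, 0.3, -1.4]
finger_gap: 0.053
```

Run:
```python
from h import *
s=check("w11")
plan(.568,-.003,.058,-.038)
z=env.sense()["tool_pos"][2]-.0148+.030
e=ray(s,[(204,222),(306,222),(206,303),(302,303)],z); print(e.mean(0))
```

```text
cam [ 0.641 -0.006  0.283]
shift cm [0.23 0.09 8.33] twist 0.002 | now [ 0.5659 -0.002   0.1413] [-3.141e+00  2.000e-03 -3.600e-02] gap 0.0529 t 17.35
[ 0.56475249 -0.00348599]
```

View pics/w11.png

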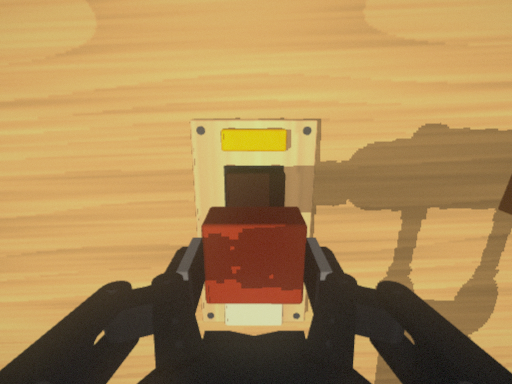

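The red block is at (254,262) over the far end of the cheek, with the pale block behind at (254,314) and the yellow stop ahead at (254,140). I lower it.

>>> jog_arm:
  commands:
    - [[0.1,0,2.5],0,-0.5]
    - [[0.1,0,5],0,-0.5]
    - [[0.1,0,7],0,-0.5]
    - [[0.1,0,7.8],0,-0.5]
    - [[0.1,0,8.1],0,-0.5]
    - [[0.1,0,8.3],0,-0.5]
    - [[0.1,0,8.4],0,-0.5]
    - [[0.1,0,8.4],0,-0.5]
    - [[0.1,0,8.4],0,-0.5]
    - [[0.1,0,8.4],0,-0.5]

```text
time_s: 18.18
tool_pos: [0.5678, -0.0031, 0.0595]
tcp_rot: [3.142, -0.002, -0.037]
ft_force: [0.0, -0.0, -0.9]
finger_gap: 0.0531
```

>>> jog_arm:
  commands:
    - [[0,0,0.1],0,-0.5]
    - [[0,0,0.2],0,-0.5]
    - [[0,0,0.2],0,-0.5]
    - [[0,0,0.2],0,-0.5]

```text
time_s: 18.52
tool_pos: [0.5677, -0.0031, 0.058]
tcp_rot: [-3.142, -0.002, -0.037]
ft_force: [-3.4, -0.2, 5.3]
finger_gap: 0.0527
```

Contact (5 N). I release and rise.

>>> jog_arm:
  commands:
    - [[0,0,0],0,0.4]
    - [[0,0,0],0,0.6]
    - [[0,0,0],0,0.8]
    - [[0,0,0],0,1]
    - [[0,0,0],0,1]
    - [[0,0,-2],0,1]
    - [[0,0,-5],0,1]
    - [[0,0,-9],0,1]
    - [[0,0,-12],0,1]
    - [[0,0,-12],0,1]
    - [[0,0,-12],0,1]

```text
time_s: 19.43
tool_pos: [0.5684, -0.0031, 0.1792]
tcp_rot: [3.141, -0.005, -0.037]
ft_force: [-0.1, -0.2, -0.1]
finger_gap: 0.0852
```

Run:
```python
from h import *
s=check("w12")
plan(.595,-.302,.15,-.158)
H=hsv(s).astype(int); h,S,V=H[...,0],H[...,1],H[...,2]
m=(S<75)&(V>150); m[:150]=0; m[330:]=0; m[:,:180]=0; m[:,330:]=0; p=rect(s,m,.073); print("pale",p)
m=((h<9)|(h>172))&(S>120)&(V>100); m[:100]=0; m[290:]=0; m[:,:180]=0; m[:,330:]=0; p=rect(s,m,.073); print("red",p)
t=snap("top"); cv2.imwrite("pics/t12.png",cv2.resize(t["image"][140:280,100:400],None,fx=2.6,fy=2.6)[:,:,::-1])
```

```text
cam [ 0.643 -0.007  0.322]
shift cm [ 3.86 29.77  2.67] twist 0.121 | now [ 0.5675 -0.0031  0.1767] [ 3.142e+00 -1.000e-03 -3.700e-02] gap 0.085 t 19.48
pale (array([0.47329315, 0.00114564]), 52.11099624633789, 45.962013244628906, np.float64(1.5293355691542705))
red (array([ 0.56540173, -0.00390505]), 52.078529357910156, 46.62635040283203, np.float64(1.533769599211198))
```

View pics/w12.png

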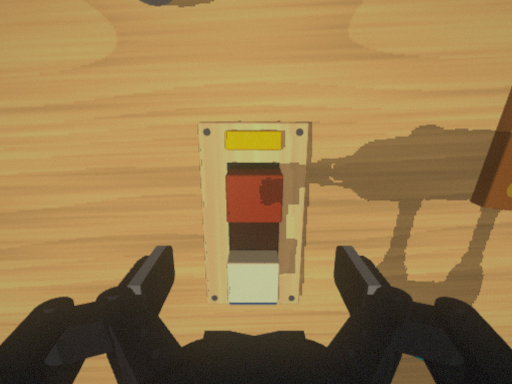

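Both cores stand flush: red at (0.5654,−0.0039), pale at (0.4733, 0.0011), 92 mm apart with the slot open. Now the studded cheek.

>>> jog_arm:
  commands:
    - [[0.5,3,0],0.01,1]
    - [[1,7,0],0.03,1]
    - [[1.5,11,0],0.05,1]
    - [[2,15,0.5],0.07,1]
    - [[2.5,19,1],0.09,1]
    - [[3,23,1.6],0.1,1]
    - [[3.5,27,2.2],0.12,1]
    - [[3.9,29.8,2.7],0.12,1]
    - [[3.9,29.8,2.7],0.12,1]
    - [[3.9,29.8,2.7],0.12,1]
    - [[3.9,29.8,2.7],0.12,1]

```text
time_s: 20.45
tool_pos: [0.5946, -0.3015, 0.1473]
tcp_rot: [-3.14, 0.003, -0.157]
ft_force: [-0.3, 0.8, 0.4]
finger_gap: 0.0853
```

Run:
```python
from h import *
s=check("w13")
H=hsv(s).astype(int); h,S,V=H[...,0],H[...,1],H[...,2]
print(H[200,256],H[60,256],H[200,300])
m=(h<17)&(S>170)&(V>100); m[:60]=0; m[290:]=0; m[:,:180]=0; m[:,330:]=0; p=rect(s,m,.022); print("stud",p, cv2.boundingRect(m.astype(np.uint8)))
plan(*p[0],.006,p[3])
```

```text
cam [ 0.669 -0.314  0.29 ]
[ 14 187 192] [ 20 124 193] [ 18 136 187]
stud (array([ 0.59555133, -0.3042533 ]), 138.45999145507812, 52.9885368347168, np.float64(-0.1558869359852979)) (228, 117, 57, 134)
shift cm [ 0.13  0.33 14.23] twist -0.0 | now [ 0.595  -0.301   0.1483] [-3.14e+00  2.00e-03 -1.56e-01] gap 0.0852 t 20.5
```

View pics/w13.png

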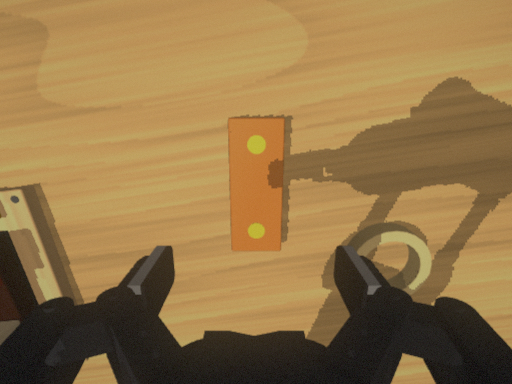

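The studded cheek is centred at (256,184) with both studs visible. The tape roll at (392,268) is near the right finger in the image, so I check the clearance.

Run:
```python
from h import *
t=snap("top"); s=snap("wrist")
u=np.array([np.cos(-.156),np.sin(-.156)]); v=np.array([np.sin(-.156),-np.cos(-.156)])
P=np.r_[ray(t,[(388,219)],.025),ray(s,[(356,245),(393,222),(432,262)],.025)]
print(P,np.c_[(P-[.5955,-.3035])@u,(P-[.5955,-.3035])@v])
```

```text
[[ 0.48216395 -0.43486318]
 [ 0.51822017 -0.40000982]
 [ 0.53890551 -0.43932085]
 [ 0.48479304 -0.48098222]] [[-0.09155013  0.14737679]
 [-0.06134686  0.10734468]
 [-0.03480503  0.1429645 ]
 [-0.08178754  0.19252731]]
```

Clear: the tape's nearest point is 0.107 m sideways and the finger backs reach 0.057 m. Descend and grip.

>>> jog_arm:
  commands:
    - [[0.1,0.25,4],0,1]
    - [[0.1,0.25,8],0,1]
    - [[0.1,0.25,11],0,1]
    - [[0.1,0.25,13],0,1]
    - [[0.1,0.25,14],0,1]
    - [[0.1,0.25,14.2],0,1]
    - [[0.1,0.25,14.2],0,1]
    - [[0.1,0.25,14.2],0,0.3]
    - [[0.1,0.25,14.2],0,-0.5]
    - [[0.1,0.25,14.2],0,-0.5]
    - [[0.1,0.25,14.2],0,-0.5]
    - [[0.1,0.25,14.2],0,-0.5]
    - [[0.1,0.25,14.2],0,-0.5]
  force: 40

```text
time_s: 21.68
tool_pos: [0.597, -0.3055, 0.0101]
tcp_rot: [3.14, -0.004, -0.157]
ft_force: [-0.4, 1.0, 5.4]
finger_gap: 0.0528
```

Run:
```python
from h import *
s=check("w14"); print(env.sense()["tool_pos"])
```

```text
cam [ 0.671 -0.318  0.153]
[ 0.59701824 -0.30556402  0.01013788]
```

View pics/w14.png

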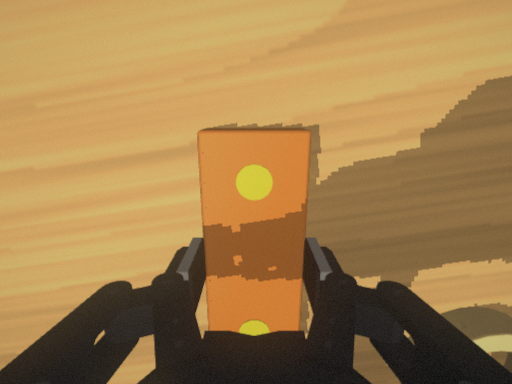

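The studded cheek is gripped. Lift and carry.

>>> jog_arm:
  commands:
    - [[0,0,-1],0,-0.5]
    - [[0,0,-3],0,-0.5]
    - [[0,0,-6],0,-0.5]
    - [[0,0,-9],0,-0.5]
    - [[0,0,-12],0,-0.5]
    - [[0,0,-15],0,-0.5]
    - [[0,0,-16],0,-0.5]
    - [[0,0,-16],0,-0.5]
    - [[0,0,-16],0,-0.5]

```text
time_s: 22.48
tool_pos: [0.5957, -0.305, 0.1669]
tcp_rot: [3.141, -0.0, -0.157]
ft_force: [-0.0, -1.2, -1.7]
finger_gap: 0.0531
```

Run:
```python
from h import *
plan(.521,-.0015,.17,-.038)
```

```text
shift cm [-12.13 -28.8   -0.31] twist -0.119 | now [ 0.5957 -0.305   0.1669] [ 3.141 -0.    -0.157] gap 0.0531 t 22.48
```

>>> jog_arm:
  commands:
    - [[-0.9,-2,0],-0.01,-0.5]
    - [[-2.2,-5,0],-0.02,-0.5]
    - [[-3.6,-8.5,0],-0.03,-0.5]
    - [[-5.1,-12,0],-0.05,-0.5]
    - [[-6.5,-15.5,0],-0.07,-0.5]
    - [[-8,-19,0],-0.08,-0.5]
    - [[-9.5,-22.5,0],-0.1,-0.5]
    - [[-10.8,-25.5,0],-0.11,-0.5]
    - [[-11.7,-27.8,0],-0.12,-0.5]
    - [[-12.1,-28.8,0],-0.12,-0.5]
    - [[-12.1,-28.8,0],-0.12,-0.5]
    - [[-12.1,-28.8,0],-0.12,-0.5]
    - [[-12.1,-28.8,0],-0.12,-0.5]

```text
time_s: 23.57
tool_pos: [0.5212, -0.0026, 0.166]
tcp_rot: [3.141, 0.002, -0.038]
ft_force: [-0.1, 0.0, -1.2]
finger_gap: 0.0524
```

Run:
```python
from h import *
s=check("w15")
plan(.521,-.0015,.083,-.038)
p=env.sense()["tool_pos"]; z=p[2]-.0101+.022
H=hsv(s).astype(int); h,S,V=H[...,0],H[...,1],H[...,2]
m=(h<17)&(S>170)&(V>60); m[:,:190]=0;m[:,320:]=0; m[:120]=0;m[245:]=0
ys,xs=np.where(m); print(xs.min(),xs.max(),ys.min())
e=ray(s,[(198,129),(310,129)],z); print(e,e.mean(0),"ctr",e.mean(0)-.07*np.array([.9993,-.037]))
```

```text
cam [ 0.596 -0.006  0.308]
shift cm [-0.02 -0.13  8.33] twist -0.001 | now [ 0.5213 -0.0028  0.1663] [ 3.141e+00  1.000e-03 -3.900e-02] gap 0.0528 t 23.62
198 310 120
[[ 0.58980996  0.01966072]
 [ 0.58782938 -0.03182775]] [ 0.58881967 -0.00608352] ctr [ 0.51886867 -0.00349352]
```

View pics/w15.png

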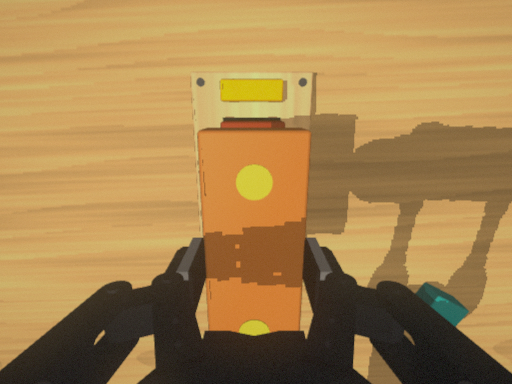

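The cheek is in line above the stack, its far edge at row 129; the centre estimate is (0.519,−0.003), within 2 mm of the stack. I lower it.

>>> jog_arm:
  commands:
    - [[0,-0.1,2.5],0,-0.5]
    - [[0,-0.1,5],0,-0.5]
    - [[0,-0.1,7],0,-0.5]
    - [[0,-0.1,7.8],0,-0.5]
    - [[0,-0.1,8.1],0,-0.5]
    - [[0,-0.1,8.3],0,-0.5]
    - [[0,-0.1,8.4],0,-0.5]
    - [[0,-0.1,8.4],0,-0.5]
    - [[0,-0.1,8.4],0,-0.5]
    - [[0,-0.1,8.4],0,-0.5]

```text
time_s: 24.45
tool_pos: [0.5219, -0.0005, 0.0844]
tcp_rot: [3.142, -0.002, -0.037]
ft_force: [-0.6, 0.3, 0.3]
finger_gap: 0.0525
```

>>> jog_arm:
  commands:
    - [[0,0,0.1],0,-0.5]
    - [[0,0,0.1],0,-0.5]
    - [[0,0,0.1],0,-0.5]
    - [[0,0,0.1],0,-0.5]

```text
time_s: 24.78
tool_pos: [0.5218, -0.0005, 0.0831]
tcp_rot: [3.142, -0.002, -0.037]
ft_force: [0.1, 0.0, 3.6]
finger_gap: 0.053
```

Contact at the expected height. Release and rise.

>>> jog_arm:
  commands:
    - [[0,0,0],0,0.4]
    - [[0,0,0],0,0.6]
    - [[0,0,0],0,0.8]
    - [[0,0,0],0,1]
    - [[0,0,0],0,1]
    - [[0,0,-1],0,1]
    - [[0,0,-3],0,1]
    - [[0,0,-7],0,1]
    - [[0,0,-11],0,1]
    - [[0,0,-13],0,1]
    - [[0,0,-13],0,1]
    - [[0,0,-13],0,1]
    - [[0,0,-13],0,1]
    - [[0,0,-13],0,1]

```text
time_s: 25.95
tool_pos: [0.5207, -0.0005, 0.2106]
tcp_rot: [-3.141, 0.003, -0.037]
ft_force: [-0.2, -0.3, -0.5]
finger_gap: 0.0855
```

Run:
```python
from h import *
s=check("w16"); 
H=hsv(s).astype(int); h,S,V=H[...,0],H[...,1],H[...,2]
m=(h<17)&(S>165)&(V>100); m[:60]=0; m[290:]=0; m[:,:180]=0; m[:,330:]=0; p=rect(s,m,.095); print("stud",p, cv2.boundingRect(m.astype(np.uint8)))
c=snap("scene"); cv2.imwrite("pics/s16.png",c["image"][:,:,::-1])
cv2.imwrite("pics/s16c.png",cv2.resize(c["image"][130:300,60:440],(760,340),interpolation=cv2.INTER_CUBIC)[:,:,::-1])
```

```text
cam [ 0.596 -0.004  0.353]
stud (array([ 0.51986298, -0.00125817]), 137.82054138183594, 52.71061706542969, np.float64(-0.03725056627332002)) (225, 120, 58, 137)
```

View pics/w16.png

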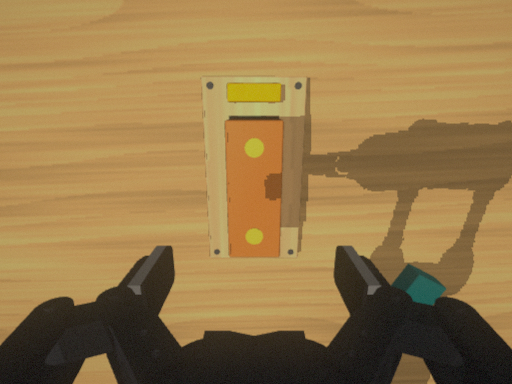

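View pics/s16c.png

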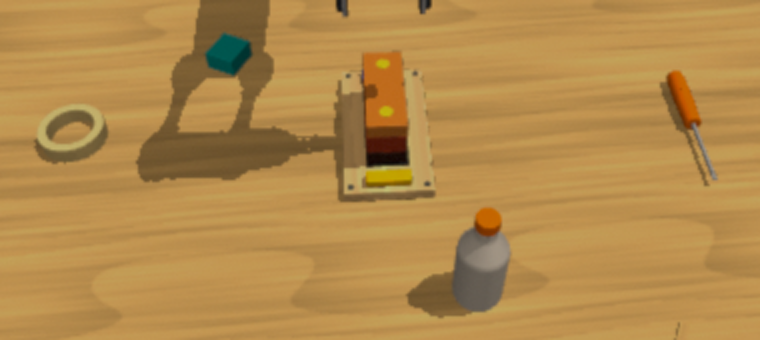

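The wrist view shows the studded cheek square on the stack at (254,188), measured (0.5199,−0.0013), yaw −0.037. In the scene crop the stack stands at (385,110), and the bottle, tape and screwdriver are where they were. The gripper is clear, so I hand in.

Run:
```python
from bench import env
print(env.sign_off()); print(env.sense()["time_s"])
```

```text
the job is handed in; nothing more can be done
None
the job is handed in; nothing more can be done
```

The mallet head is stacked on the pad and handed in at about 26 s of the 106 s allowed. `sign_off` gives no verdict, so the result rests on my own checks below. I placed the walnut cheek, then the pale core (blue end), the red core (yellow end) and the studded cheek. Each was lowered until I felt light contact of about 4–7 N, released, and the arm backed off.

| Piece | Last wrist-camera position (x, y in m) | Yaw (rad) |
|---|---|---|
| Board centre (from stop and pad) | about (0.5195, −0.001) | −0.04 |
| Walnut cheek | (0.521, −0.002) | −0.038 |
| Pale core | (0.4733, 0.0011) | −0.04 |
| Red core | (0.5654, −0.0039) | −0.04 |
| Studded cheek | (0.5199, −0.0013) | −0.037 |

- **Fit:** the cores are 92 mm apart as required. Every piece is within about 2–3 mm of its place, well inside the 12 mm limits.
- **Bystanders:** the bottle, tape, screwdriver and turquoise block look unmoved in the last scene picture. I judged that by eye and did not measure it.
- **Disagreements:** the wrist and top cameras differed by up to 3.5 mm (on the walnut cheek). One blue-stop mask failed, so I took the board centre from the yellow stop, the pad and the board's corners instead.

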